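Clear the magnifier and point out the next stone

ROBOT

A 6-joint arm with a two-finger parallel gripper is mounted at the origin on the work surface. World frame = base frame: x ahead of the robot, y to its left, z up, the work surface at z = 0. Lengths are in mm, angles in rad, forces in N, time in s.
With the tool pointing down it reaches from about 275 to 825 mm from the base axis. Payload 4.9 kg.
Tool frame: the origin (TCP) lies at the very end of the fingers, on their centre line; the grasp point (between the pads) lies 19 mm behind it; z points along the fingers, y is the direction in which the jaws open and shut (so a half turn about z gives the same grasp; the last joint's range is limited). The gripper opens to 85 mm and grips with 20 to 120 N. Pads are 22 mm wide; open, the fingers measure 114 mm over their backs; the gripper's body (76 mm by 85 mm) begins 54 mm behind the grasp point. The pads swing forward as they close: fully open they stand 13 mm farther back than shut.
Start: joints at [-1.439, 0.326, -0.193, 1.052, 0, 1.437], TCP at [144.486, -530.7, 231.281] pointing down, gripper open.
Joint ranges: [-2.65, 2.65], [-0.97, 1.79], [-1.3, 1.35], [-1.93, 2.1], [-1.47, 1.37], [-3.14, 3.14]. Speed limits (rad/s): [2.57, 2.57, 3.14, 3.14, 3.14, 3.14].

INTERFACE

Orientations are given as [roll, pitch, yaw] about the fixed x, y, z axes, in that order (R = Rz(yaw) Ry(pitch) Rx(roll)).
In Python, from bench import bot, solve_ik, imaging gives the robot as it stands. Calls block until the motion is done:
- bot.move_ptp(position, orientation): joint-space move of the TCP to a pose.
- bot.movel(position, rot=None, max_speed=150, threshold=None): straight line of the TCP; rot=None keeps the orientation; max_speed is the mean speed in mm/s. With threshold (N) it stops when the force on the tool has changed by that much, and returns True; else False.
- bot.move_j(angles): joint-space move.
- bot.grip(opening, effort=None): opening from 0.0 (shut) to 1.0 (fully open); effort is the grip in N (None keeps the last); returns when the fingers have stopped.
- bot.dwell(seconds).
- solve_ik(position, orientation): joint angles nearest the present ones, or None.
- bot.get_state(): the state.
- imaging.capture(name): name is "side" or "top"; returns the picture (420x560x3 uint8, blue, green, red); there is no depth.
- imaging.camera_model(name): a dict with "K" (3x3 intrinsics, pixels), "k1" (the pictures are not rectified: a ray, as slopes to the right and down, at radius r is drawn at 1 + k1 r^2 times it, then the intrinsics apply), "position" and "rotation" of the camera in the world. Camera axes: x right, y up, looking along -z (the intrinsics and any distortion apply to the point x, -y, -z); pixel columns grow to the right and rows downward; lengths in mm; the calibration is good to about 2 mm. A picture is of the moment at which its call begins. camera_model takes no time and is no camera call.
A pose or a line that the arm cannot do raises bot.IKError and nothing moves.
- bot.sign_off(): hands the job in, once; it reports no verdict.
The state is a dict: "t": time; "qpos": joint angles; "joint_velocities": joint speeds; "effort": joint torques, N m; "tcp_pos": TCP position; "orientation": TCP orientation; "contact_force": force on the tool from outside, world axes, zero at the start; "wrist_torque": the same for the moment, N m; "opening": opening from 0.0 (shut) to 1.0 (fully open).
Only numpy, scipy, OpenCV 4.12 (cv2) and the standard library are available. Lean on these libraries where they do the work, as an engineer would, in place of code of your own. Each camera call takes 0.05 s, during which the arm holds its last target.

TASK

Push the bench magnifier gently aside with your fingers until its lens hangs clear of the board of dopped stones. Then show the apprentice which stone is next: point down at the triangular one with your fingertips one to three centimetres above its middle, keep pointing for three seconds and finish still pointing there. Point at no other stone, and leave the stones, their sticks and board, the jar and the caliper untouched.

Things in the scene. Friction and masses are not known exactly. Their poses are not given: they have to be found in the camera images.
- board: Pale hardwood board, 130 (own x) by 200 (own y) by 30 mm high, standing firmly on the bench; origin at the centre of its underside, z up. It has six holes in two rows of three, 62 mm apart both ways: at own x -31 and +31 mm, own y -62, 0 and +62 mm. Five of them hold dop sticks, shuffled; one is empty.
- lens_arm (a joint): Swing of the bench magnifier's arm about its upright post, rad. 0: the arm points along the stand's own -x, over the board, towards the robot; growing values swing the lens towards the robot's right (-y), falling ones to its left (+y). Stops at -1.7 and +1.7. A light friction hinge (about 0.12 N m, so half a newton at the lens): it stays where it is left. It starts within 0.3 of 0, so that the lens hangs over the board.
- lens (a point): Centre of the magnifier's lens: a clear disc in a round black frame 124 mm in outside diameter and 16 mm thick, lying level, its middle 240 mm above the bench and about 117 mm above the stones. The frame sits at the end of a steel rod 10 mm thick that comes from the post at the same height.
- pivot (a point): The pivot of the magnifier's arm, on the axis of its post (16 mm thick, top 279 mm above the bench), 240 mm above the bench and 250 mm from the lens centre. The post stands on a heavy round iron foot 140 mm across, fixed, about 250 mm beyond the board's centre.
- dop_triangle_top (a point): Top centre of the triangular stone (with straight sides, 48 mm a side in plan, domed, 15 mm thick, grey agate like the other four), waxed on its dop stick; about 123 mm above the bench.
- dop_round_top (a point): Top centre of the round stone (circular, 36 mm across in plan, domed, 15 mm thick, grey agate like the other four), waxed on its dop stick; about 123 mm above the bench.
- dop_square_top (a point): Top centre of the square stone (32 by 32 mm in plan, domed, 15 mm thick, grey agate like the other four), waxed on its dop stick; about 123 mm above the bench.
- dop_oval_top (a point): Top centre of the oval stone (44 by 29 mm in plan, domed, 15 mm thick, grey agate like the other four), waxed on its dop stick; about 123 mm above the bench.
- dop_oblong_top (a point): Top centre of the oblong stone (a narrow rectangle, 46 by 18 mm in plan, domed, 15 mm thick, grey agate like the other four), waxed on its dop stick; about 123 mm above the bench.
- dop_triangle: Loose dop stick that carries the triangular stone: a wooden rod 12 mm thick standing upright in a hole of the board, with black wax and the stone on top; origin at the rod's foot (8 mm above the bench), z up the rod, 115 mm from foot to stone top.
- dop_round: Loose dop stick that carries the round stone: a wooden rod 12 mm thick standing upright in a hole of the board, with black wax and the stone on top; origin at the rod's foot (8 mm above the bench), z up the rod, 115 mm from foot to stone top.
- dop_square: Loose dop stick that carries the square stone: a wooden rod 12 mm thick standing upright in a hole of the board, with black wax and the stone on top; origin at the rod's foot (8 mm above the bench), z up the rod, 115 mm from foot to stone top.
- dop_oval: Loose dop stick that carries the oval stone: a wooden rod 12 mm thick standing upright in a hole of the board, with black wax and the stone on top; origin at the rod's foot (8 mm above the bench), z up the rod, 115 mm from foot to stone top.
- dop_oblong: Loose dop stick that carries the oblong stone: a wooden rod 12 mm thick standing upright in a hole of the board, with black wax and the stone on top; origin at the rod's foot (8 mm above the bench), z up the rod, 115 mm from foot to stone top.
- jar: Closed white jar with a metal lid, 56 mm across and 60 mm high, beside the board (bystander); origin at the centre of its underside.
- caliper: Steel caliper lying flat beside the board, 220 mm long, 14 mm high (bystander); origin under the middle of its beam, beam along its own x, jaws at +x.
Mind the look-alikes: they are no part of the job. Leave any orange look-alike of the dop_triangle alone. What is shaped like the dop_round but turquoise is not meant.

How it is judged (in metres and radians):
On the way, in this order (a step that is already met when the one before it is completed fails the run):
1. the magnifier's lens is pushed aside, clear of the stones (horizontal distance between lens and board above 0.15 m), for 0.2 s.
2. the fingertips point at the triangular stone from just above for two seconds (horizontal distance between the grasp point and dop_triangle_top below 0.02 m and z of the grasp point in the frame of dop_triangle_top between 0.021 and 0.062 m), for 2 s.
At the end, for the whole second after the job is handed in: Lens at rest, its centre over 150 mm (in plan) from the board's centre; grasp point still within 20 mm of the triangular stone's middle in plan and 21 to 62 mm above its top (fingertips about 2 to 43 mm); all dop sticks within 0.12 rad of upright and 6 mm of where they began (all of step 2 and horizontal distance between lens and board above 0.15 m and velocity of joint lens_arm between -0.05 and 0.05 rad/s and angle between each of dop_triangle, dop_round, dop_square, dop_oval, dop_oblong's own z axis and vertical below 0.12 rad and distance of each of dop_triangle, dop_round, dop_square, dop_oval, dop_oblong from where it was at the start of the episode below 0.006 m); the robot touches nothing.
It fails at once if a dop stick or its stone is touched (contact force between any of dop_triangle, dop_round, dop_square, dop_oval, dop_oblong and the fingers above 0.3 N or contact force between any of dop_triangle, dop_round, dop_square, dop_oval, dop_oblong and the arm above 0.3 N).
It fails at once if a dop stick is lifted or tipped (distance of any of dop_triangle, dop_round, dop_square, dop_oval, dop_oblong from where it was at the start of the episode above 0.012 m or angle between any of dop_triangle, dop_round, dop_square, dop_oval, dop_oblong's own z axis and vertical above 0.2 rad).
It fails at once if another stone is pointed at (fingertips within 15 mm of its middle in plan and less than about 25 mm above it) ((horizontal distance between the grasp point and dop_round_top below 0.015 m and z of the grasp point in the frame of dop_round_top below 0.045 m) or (horizontal distance between the grasp point and dop_square_top below 0.015 m and z of the grasp point in the frame of dop_square_top below 0.045 m) or (horizontal distance between the grasp point and dop_oval_top below 0.015 m and z of the grasp point in the frame of dop_oval_top below 0.045 m) or (horizontal distance between the grasp point and dop_oblong_top below 0.015 m and z of the grasp point in the frame of dop_oblong_top below 0.045 m)).
It fails at once if the magnifier is shoved hard (over 20 N) (contact force between lens_arm and the fingers above 20 N or contact force between lens_arm and the arm above 20 N).
It fails at once if the board, jar or caliper is touched or moved (contact force between any of board, jar, caliper and the fingers above 0.5 N or contact force between any of board, jar, caliper and the arm above 0.5 N or distance of any of jar, caliper from where it was at the start of the episode above 0.01 m).
It also fails if it takes over 64 s, if anything falls off the work surface, if the arm or the gripper's body presses on something with over 40 N, if the wrist force passes 120 N, or if a joint passes its speed limit or range.

## Working session

There is one attempt and no reset: what is moved stays moved. The work goes in short steps, each a Python script; the robot and the scene stay as the last script left them, time stands still between calls to the robot, and variables do not carry over. Pictures are saved under pics/ and viewed, and the job is handed in when it is done.

```bash
ls; mkdir -p pics
python3 - <<'E'
from bench import bot, imaging
import cv2
for n in("top","side"):
    cv2.imwrite(f"pics/{n}0.png",imaging.capture(n)); print(n,imaging.camera_model(n))
print(bot.get_state())
E
```

```text
pics
top {'K': array([[453.6226405 ,   0.        , 273.90145671],
       [  0.        , 453.6226405 , 219.82807393],
       [  0.        ,   0.        ,   1.        ]]), 'k1': -0.1477678903671215, 'position': array([ 448.94777619,   27.17242308, 1009.89753386]), 'rotation': array([ 0.10445922,  0.00472832, -1.54024843])}
side {'K': array([[544.54609723,   0.        , 273.92062664],
       [  0.        , 544.54609723, 209.62290963],
       [  0.        ,   0.        ,   1.        ]]), 'k1': -0.05129755623934061, 'position': array([-83.28496892, 789.39334405, 882.25881904]), 'rotation': array([ 0.92169213, -0.01557487, -2.4223859 ])}
{'t': 0.1, 'qpos': array([-1.43921814e+00,  3.26853849e-01, -1.93476379e-01,  1.05200465e+00,
       -7.29899312e-06,  1.43659630e+00]), 'joint_velocities': array([-9.69185834e-04, -1.59257343e-03,  2.30634023e-03,  3.43622149e-04,
        6.13894882e-05, -5.23422530e-04]), 'effort': array([ 1.58429135e-03, -4.44239688e+01,  2.63037390e+01,  7.90332444e-03,
       -5.30993088e-05,  4.16949728e-07]), 'tcp_pos': array([ 144.40346125, -530.16824022,  230.59165482]), 'orientation': array([-3.14006696e+00, -1.98621289e-04,  2.65778066e-01]), 'contact_force': array([0.29629779, 0.52385563, 0.31485024]), 'wrist_torque': array([0.00977431, 0.02416074, 0.0439816 ]), 'opening': 0.9998441032988064}
```

View pics/top0.png

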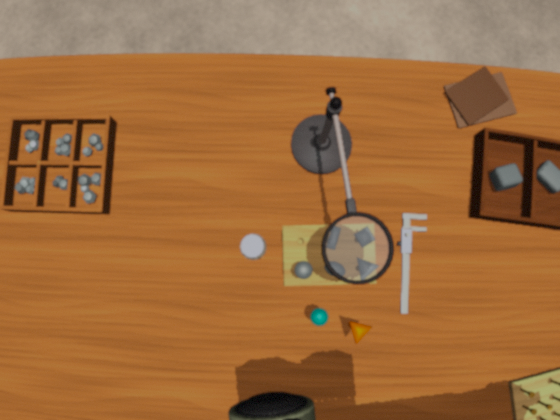

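View pics/side0.png

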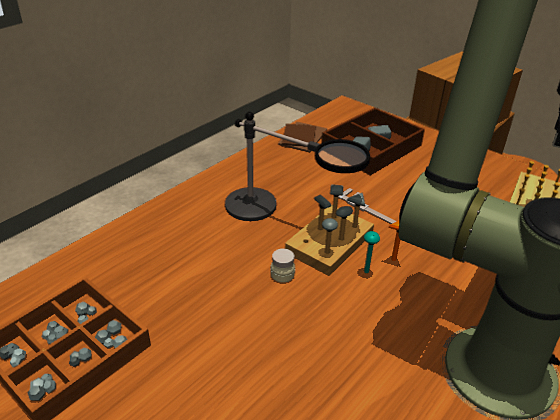

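Run:
```python
import cv2
a=cv2.imread("pics/top0.png"); cv2.imwrite("pics/top0z.png",cv2.resize(a[60:260,180:430],None,fx=3,fy=3,interpolation=cv2.INTER_CUBIC))
a=cv2.imread("pics/side0.png"); cv2.imwrite("pics/side0z.png",cv2.resize(a[60:260,180:430],None,fx=3,fy=3,interpolation=cv2.INTER_CUBIC))
```

```text
(no output)
```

View pics/top0z.png

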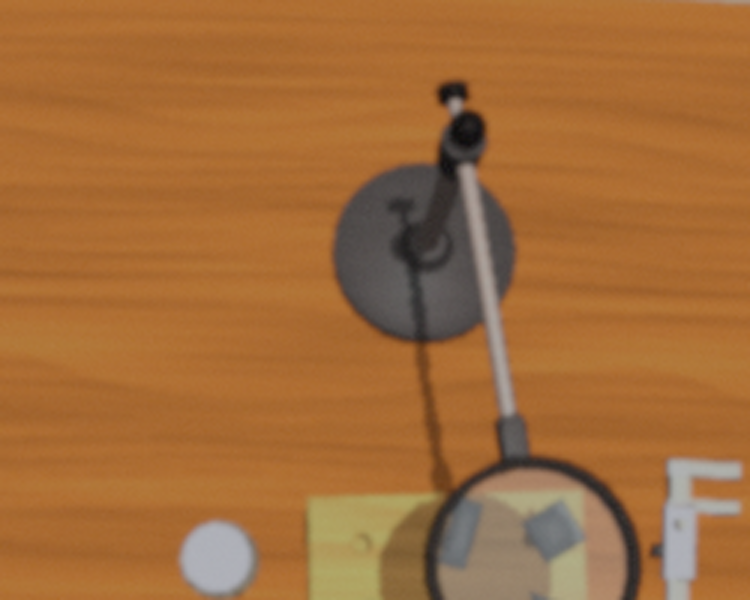

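View pics/side0z.png

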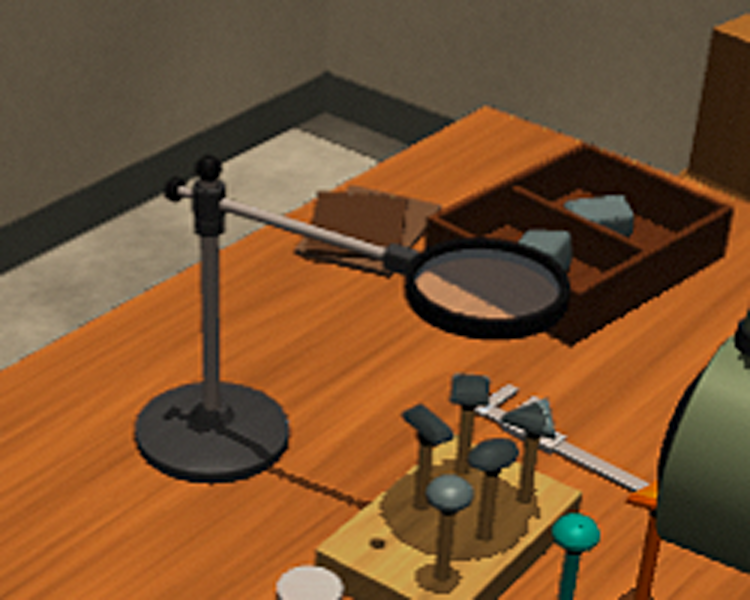

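```bash
cat > h.py <<'E'
import numpy as np, cv2
from scipy.spatial.transform import Rotation as R
from scipy.optimize import least_squares
from bench import bot, solve_ik, imaging
def _m(n):
    m=imaging.camera_model(n); return m["K"],m["k1"],m["position"],R.from_euler('xyz',m["rotation"]).as_matrix()
def proj(n,p):
    K,k1,C,Q=_m(n); c=Q.T@(np.asarray(p,float)-C); a=np.array([c[0],-c[1]])/-c[2]; a=a*(1+k1*(a@a)); return K[:2,:2]@a+K[:2,2]
def onz(n,uv,z):
    K,k1,C,Q=_m(n); D=np.array([k1,0,0,0.])
    a=cv2.undistortPoints(np.array([[uv]],float),K,D)[0,0]; d=Q@np.array([a[0],-a[1],-1]); return C+d*(z-C[2])/d[2]
def tri(t,s):
    f=lambda p:np.r_[proj("top",p)-t,proj("side",p)-s]
    r=least_squares(f,[500,0,120.]); return r.x,r.fun
E
python3 - <<'E'
from h import *
a=cv2.imread("pics/top0.png"); cv2.imwrite("pics/top0b.png",cv2.resize(a[200:350,270:420],None,fx=4,fy=4,interpolation=cv2.INTER_CUBIC))
for n,uv,z in [("post top",(336,102),279),("foot",(321.5,143.5),15),("lens",(358,248),240),("tri",(367,267),123),("round",(303,269),123)]: print(n,onz("top",uv,z))
for uv in [(283,226),(374,223),(377,284),(286,286)]: print(onz("top",uv,30))
print(onz("side",(357,198),123), onz("side",(342,156),240), onz("side",(249,127),240))
print("base tip",onz("top",(232,410),0))
E
```

```text
post top [728.35544544 -65.64247603 279.        ]
foot [729.44493739 -67.04246569  15.        ]
lens [ 485.58518065 -111.41161335  240.        ]
tri [ 454.40397712 -150.85667738  123.        ]
round [447.20930947 -25.38866454 123.        ]
[538.63226037  14.80504806  30.        ]
[ 551.09947109 -183.79980751   30.        ]
[ 418.81512951 -192.01810908   30.        ]
[409.55946744   4.62898869  30.        ]
[ 450.82974317 -139.48649094  123.        ] [ 485.21319036 -107.98371298  240.        ] [731.45967807 -63.92862844 240.        ]
base tip [130.18950843 114.69764372   0.        ]
```

View pics/top0b.png

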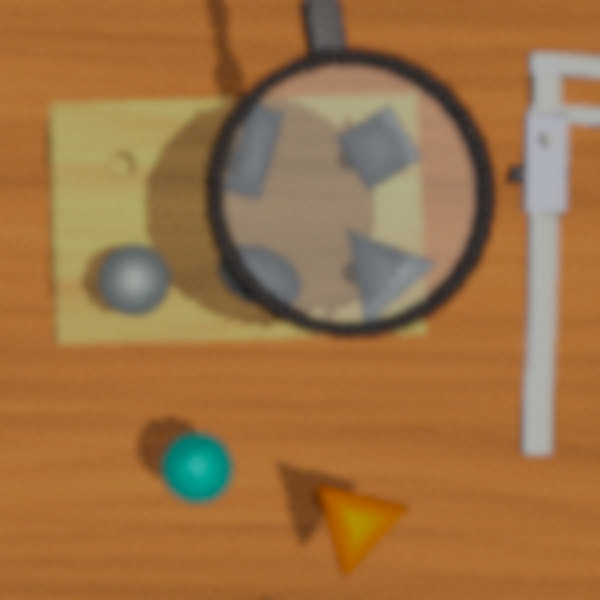

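Run:
```python
from h import *
print("tri",onz("top",(365.75,268),123),tri((365.75,268),(357,197)))
P=np.array([729.5,-66.]); L=np.array([485.4,-110.])
d=L-P; th0=np.arctan2(-d[1],-d[0]); print(th0,np.hypot(*d))
pos=lambda th,off:np.r_[P+250*np.array([-np.cos(th),-np.sin(th)])+off*np.array([np.sin(th),-np.cos(th)]),222]
ori=[np.pi,0,0.266]
for th in (th0,0,-.5,-1): print(pos(th,80), solve_ik(pos(th,80),ori))
bot.grip(0.0,20)
bot.move_ptp(pos(th0,125),ori)
s=bot.get_state(); print(s["t"],s["tcp_pos"],s["opening"],s["contact_force"])
cv2.imwrite("pics/side1.png",imaging.capture("side"));cv2.imwrite("pics/top1.png",imaging.capture("top"))
```

```text
tri [ 452.39080154 -148.41218283  123.        ] (array([ 453.63768853, -148.16647227,  119.93660944]), array([-0.41898098, -0.64033664,  0.93400349,  0.00220096]))
0.17833895044748677 248.0338888136055
[ 497.65668103 -189.07995551  222.        ] [-0.50179009  0.30017868 -0.25408852  1.01652912  0.          2.37380256]
[ 479.5 -146.   222. ] [-0.44293556  0.24320172 -0.33209573  0.99549887  0.          2.4326571 ]
[471.75031644 -16.3502203  222.        ] [-0.19120467  0.18948128 -0.40180154  0.97951351  0.          2.68438799]
[527.10674475 101.14356173 222.        ] [ 0.05201814  0.30815115 -0.24284776  1.01979742  0.          2.9276108 ]
2.575 [ 505.24837632 -234.28945252  222.02818382] 0.0013222737486327173 [-0.026549   -0.03299775 -0.14274679]
```

View pics/side1.png

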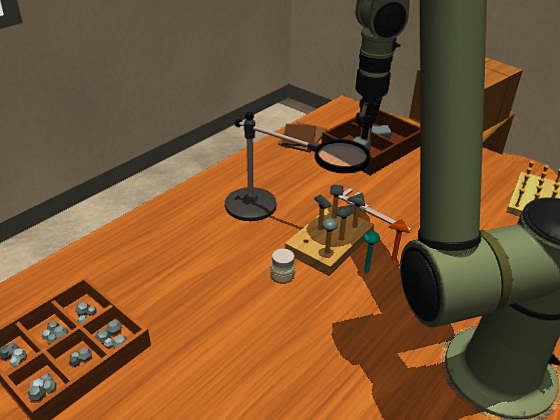

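View pics/top1.png

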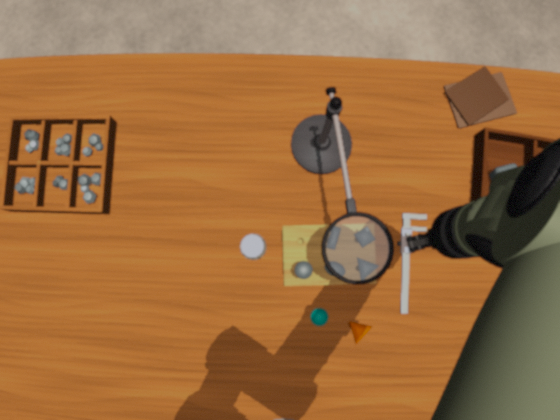

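Run:
```python
from h import *
P=np.array([729.5,-66.]); th0=.178
pos=lambda th,off:np.r_[P+250*np.array([-np.cos(th),-np.sin(th)])+off*np.array([np.sin(th),-np.cos(th)]),222]
bot.movel(pos(th0,82),max_speed=50)
for th in np.linspace(th0,-1.0,9)[1:]:
    h=bot.movel(pos(th,80),max_speed=50,threshold=8)
    s=bot.get_state(); print(round(th,2),h,s["t"],s["tcp_pos"],s["contact_force"])
    if h: break
cv2.imwrite("pics/side2.png",imaging.capture("side"));cv2.imwrite("pics/top2.png",imaging.capture("top"))
```

```text
0.03 False 4.6417 [ 482.16162791 -153.70596664  222.02921985] [-0.62064715  0.00673864 -0.06693473]
-0.12 False 5.5667 [ 471.95082785 -116.3956359   222.03737415] [-0.7133273   0.28152945  0.74679543]
-0.26 False 6.4917 [467.31400233 -78.04952004 222.01558118] [0.57882261 0.05579451 0.3608533 ]
-0.41 False 7.4167 [468.35551962 -39.40560113 221.98038456] [ 0.36349803 -0.11590957  0.13921111]
-0.56 False 8.3417 [475.03888398  -1.37216279 221.96050801] [ 0.75092766  0.47034562 -0.3102664 ]
-0.71 False 9.2667 [487.20992902  35.25883243 221.93493618] [-0.61614882 -0.06353986 -1.10836094]
-0.85 False 10.1917 [504.66887976  69.6809966  221.93997607] [ 0.36460586 -0.40198853  0.69500143]
-1.0 False 11.1167 [526.99005809 101.19412004 221.93389923] [ 0.51778447 -0.64396638 -0.18980419]
```

View pics/side2.png

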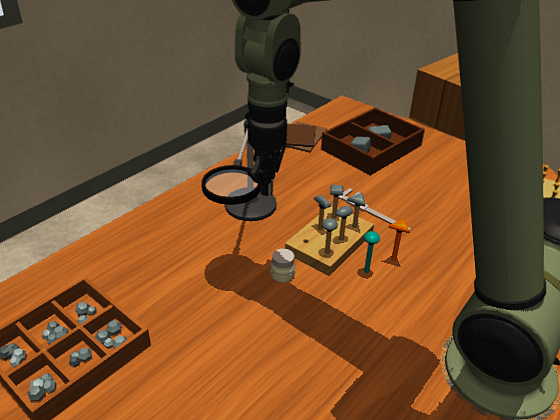

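View pics/top2.png

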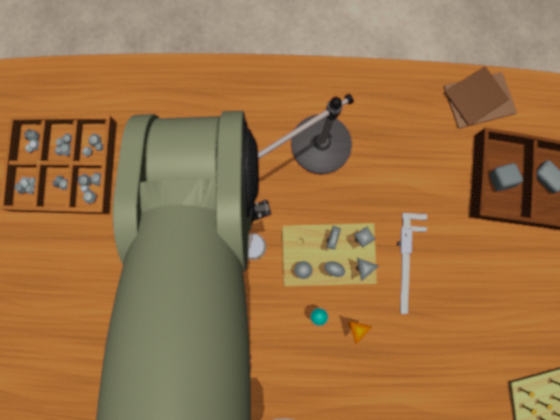

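The lens has swung left: it sits at about side pixel (232,184), and the stones are now in clear view. I'll back off and measure the triangle in enlarged crops.

Run:
```python
from h import *
c=bot.get_state()["tcp_pos"]
th=-1.0
bot.movel(c+50*np.r_[np.sin(th),-np.cos(th),0],max_speed=100)
t=imaging.capture("top"); s=imaging.capture("side")
a=cv2.resize(t[215:290,335:410],None,fx=5,fy=5,interpolation=cv2.INTER_CUBIC)
b=cv2.resize(s[170:245,315:390],None,fx=5,fy=5,interpolation=cv2.INTER_CUBIC)
cv2.imwrite("pics/both3.png",np.hstack([a,b])); cv2.imwrite("pics/side3.png",s)
```

```text
(no output)
```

View pics/both3.png

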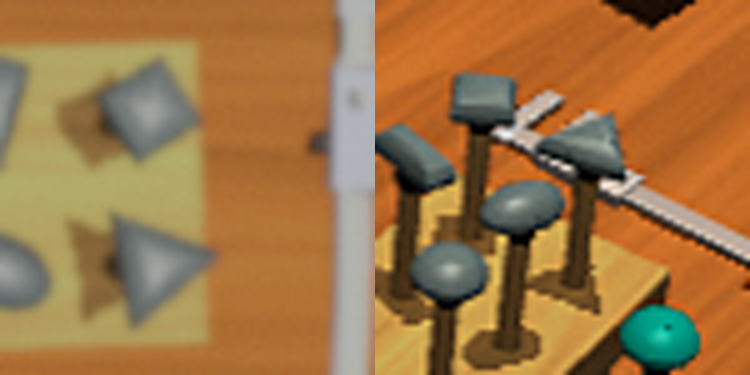

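View pics/side3.png

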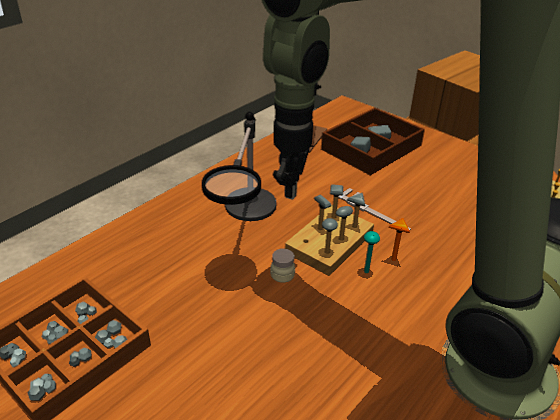

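Run:
```python
from h import *
f=lambda u,v,o:(o[0]+(u+.5)/5-.5,o[1]+(v+.5)/5-.5)
T=[f(*p,(335,215)) for p in [(115,215),(217,257),(135,327)]]
S=[f(*p,(315,170)) for p in [(163,145),(237,115),(249,180)]]
for z in (112,118,123):
    A=np.array([onz("top",p,z) for p in T]);B=np.array([onz("side",p,z) for p in S])
    print(z,A.mean(0),B.mean(0),[np.linalg.norm(A[i]-A[i-1]) for i in range(3)])
print(tri(np.mean(T,0),np.mean(S,0)))
L=onz("side",(232,184),240); print("lens",L, np.hypot(*(L[:2]-[479.5,-89])))
```

```text
112 [ 452.71162338 -150.59327714  112.        ] [ 455.01417141 -151.38593997  112.        ] [np.float64(44.919855645782384), np.float64(44.07160565822203), np.float64(43.14650325993939)]
118 [ 452.68647231 -149.40539749  118.        ] [ 450.82104209 -144.05765555  118.        ] [np.float64(44.61968872950209), np.float64(43.77710698328712), np.float64(42.85818637544305)]
123 [ 452.66551309 -148.41549779  123.        ] [ 447.32676765 -137.95075186  123.        ] [np.float64(44.36954963260184), np.float64(43.53169142084134), np.float64(42.61792230502954)]
(array([ 453.16286742, -149.9332738 ,  113.47977001]), array([-0.15919647, -0.24331841,  0.35362024,  0.00065962]))
lens [589.20359911 138.41314703 240.        ] 252.49082973645918
```

Run:
```python
from h import *
bot.movel([453,-150.5,225],max_speed=120)
bot.movel([453,-150.5,145],max_speed=50,threshold=6)
s=bot.get_state(); print(s["t"],s["tcp_pos"],s["orientation"],s["contact_force"])
im=imaging.capture("side"); cv2.imwrite("pics/side4.png",im); cv2.imwrite("pics/side4z.png",cv2.resize(im[100:250,280:430],None,fx=4,fy=4,interpolation=cv2.INTER_CUBIC))
cv2.imwrite("pics/top4.png",imaging.capture("top"))
```

```text
15.7583 [ 453.23845174 -150.59429991  145.30189312] [ 3.14120035e+00 -5.16812269e-04  2.66010647e-01] [-0.30608584 -0.38546469  0.25329371]
```

View pics/side4z.png

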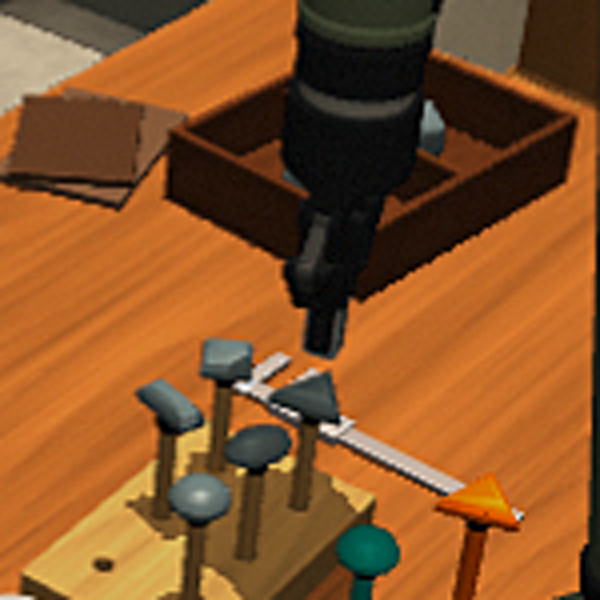

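View pics/top4.png

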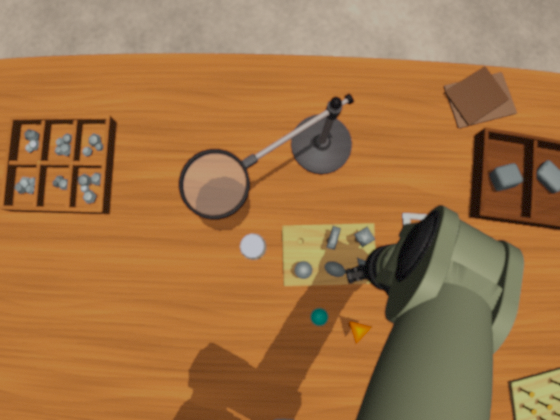

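View pics/side4.png

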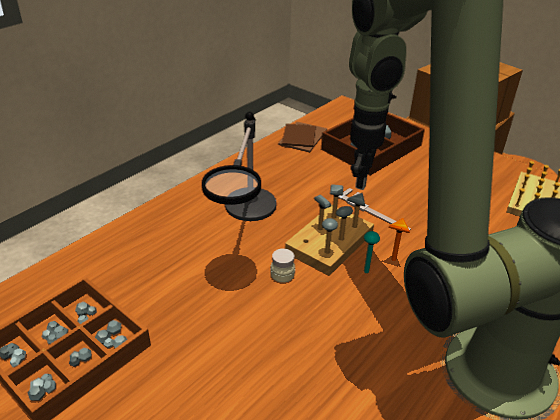

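Run:
```python
from h import *
p=[453.2,-150.6,145.3]
print(proj("side",p),proj("top",p),proj("top",[453.2,-150.6,165]),proj("side",[453.2,-150.6,123]))
a=cv2.imread("pics/top4.png"); cv2.imwrite("pics/top4z.png",cv2.resize(a[215:315,310:410],None,fx=6,fy=6,interpolation=cv2.INTER_CUBIC))
```

```text
[359.81944723 187.98285945] [369.17498734 267.6128938 ] [371.318879   267.61259885] [358.79481823 195.60220405]
```

View pics/top4z.png

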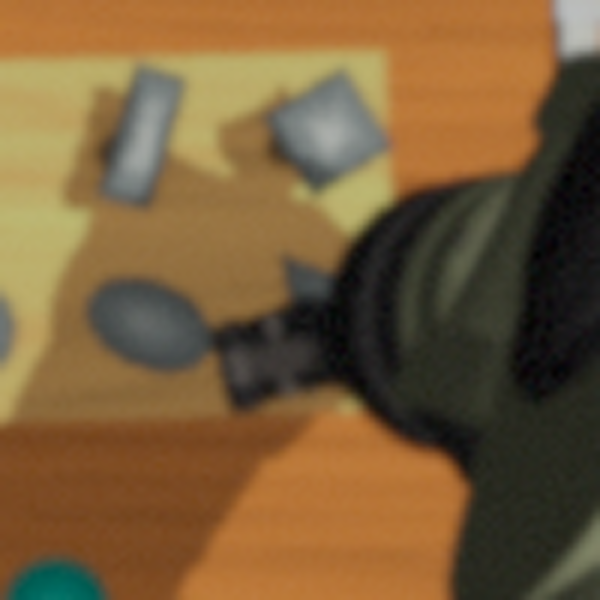

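Run:
```python
from h import *
bot.dwell(3.5)
s=bot.get_state(); print(s["t"],s["tcp_pos"],s["contact_force"],abs(s["joint_velocities"]).max())
L=onz("top",(215,184),240); print(L,np.hypot(*(L[:2]-[479.5,-89])))
bot.sign_off()
```

```text
19.3583 [ 452.98158095 -150.50634178  144.9832918 ] [-0.44824616 -0.14615993 -0.97313676] 0.0007951269450394835
[588.67437505 136.90590793 240.        ] 250.9034144916476
the job is handed in; nothing more can be done
```

The job is handed in at about 19 s on the clock, with the lens clear of the board and the fingers still pointing at the triangular stone. The system gave no verdict.

**Magnifier:** I shut the fingers and pushed the lens frame along its arc to the robot's left. The force on the tool stayed under about 1.3 N each time I read it, and the 8 N stop never tripped. The lens centre is now about 251 mm from the board's centre (over 150 mm needed). The two cameras put the lens within about 2 mm of each other.

**Pointing:** The shut fingertips are at (453, -150.5, 145) mm. That is about 22 mm above the triangular stone's top, taking the top at the given 123 mm, and over its measured middle at about (453, -150). I held there for 3.5 s before handing in. The arm was at rest and the force reading was about 1 N, which is about sensor noise.

**Checks that disagreed slightly:**
- **Stone position:** the hole layout puts the stone's middle about 3 mm away from where the cameras do, against the 20 mm allowed.
- **Stone size:** the triangle's sides measured 43–45 mm instead of 48 mm, probably because of blurred corners.
- **Final view:** the gripper mostly hid the triangle from the top camera. I checked the tip from the side camera, where it was within 1 pixel of the prediction.

In the last pictures the other stones, the board and the jar looked unmoved. The caliper was mostly hidden in the top view but looked unmoved in the side view. I compared these by eye and did not measure them.

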